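# Sweep the loose train wheels into the shelf compartment and shut its door

### The job

Tidy up the three loose round wooden train wheels: sweep them along the shelf with the fingertips, through the open little door and into the plywood compartment, then push the door fully shut on them and move clear. Slide the wheels flat on the shelf, never picking them up or tipping them over, and leave the square tiles and all the other toys where they stand.

Things in the scene. Friction and masses are not known exactly. Their poses are not given: they have to be found in the camera images.
- wheel0: loose wooden toy-train wheel lying flat: a plain disc 40 mm across and 14 mm thick with a small dark hub dot, about 20 g; origin at the centre of its underside. The three wheels are alike and may lie anywhere among one another
- wheel1: loose wooden toy-train wheel lying flat: a plain disc 40 mm across and 14 mm thick with a small dark hub dot, about 20 g; origin at the centre of its underside. The three wheels are alike and may lie anywhere among one another
- wheel2: loose wooden toy-train wheel lying flat: a plain disc 40 mm across and 14 mm thick with a small dark hub dot, about 20 g; origin at the centre of its underside. The three wheels are alike and may lie anywhere among one another
- cubby: fixed lidless plywood compartment; its floor is the shelf surface itself, no sill. Inner space x -75 to +75, y -85 to +85 mm in its frame (origin: centre of the floor, z up); walls 10 mm thick, 45 mm high on its +x, +y and -y sides; the -x side is the open doorway, 170 mm wide, facing roughly world -y (the robot's right)
- flap (a joint): angle of the compartment's wooden door: 0 = shut across the doorway, where it stops; it starts wide open (1.55 to 1.9 rad), limit 2.1. It swings outward about an upright hinge at the -y end of the doorway (the end farther from the robot), turns stiffly (about 0.03 N m) and stays where it is left
- flap_hinge (a point): door's hinge axis at shelf height, at (-81, -91, 0) mm in the compartment's frame; its frame turns with the door: y along the panel to the free edge, -x out of its outer face. Panel: 10 mm thick (5 either side of the hinge line), reaching 181 mm from the hinge, from 2 to 45 mm above the shelf. Shut, it points along the compartment's +y; at angle a it is turned a anticlockwise from above
- flap_edge (a point): middle of the door's free edge, 181 mm from the hinge, 23.5 mm above the shelf. A brass knob (16 mm across, 12 mm proud, 26 mm above the shelf) stands on the door's outer face 160 mm from the hinge
- tile0: loose SQUARE tile of the same wood, 38 x 38 x 14 mm (not a wheel: stays where it is); origin at the centre of its underside
- tile1: loose SQUARE tile of the same wood, 38 x 38 x 14 mm (not a wheel: stays where it is); origin at the centre of its underside
- engine: wooden toy train engine, 120 mm long (x), 68 mm wide over its wheels, 71 mm high; origin under its centre; bystander
- piggy: white ceramic piggy bank, about 120 mm long (x), 82 mm wide, 100 mm high; origin under its centre; bystander
- can: green plastic toy watering can, body 90 mm across and 95 mm high, spout to its -x (to 102 mm out, 116 mm high), handle to +x (81 mm out); origin under the body's centre; bystander
- skittle: small turned wooden skittle standing upright, 30 mm across, 60 mm high; origin under its centre; bystander. (A low yellow xylophone, 30 mm high, stands fixed along the far edge of the shelf, at least 0.75 m ahead of the robot)
There are look-alikes about, which are no part of the job. What is shaped like the wheel2 but green or yellow is not meant.

How it is judged:
On the way, in this order (a step that is already met when the one before it is completed fails the run):
1. all three wheels lie flat inside the compartment (x of wheel0 in the frame of cubby between -0.066 and 0.075 m and y of wheel0 in the frame of cubby between -0.085 and 0.085 m and height (world z) of each of wheel0, wheel1, wheel2 below 0.008 m and angle between each of wheel0, wheel1, wheel2's own z axis and vertical below 0.2 rad and x of wheel1 in the frame of cubby between -0.066 and 0.075 m and y of wheel1 in the frame of cubby between -0.085 and 0.085 m and x of wheel2 in the frame of cubby between -0.066 and 0.075 m and y of wheel2 in the frame of cubby between -0.085 and 0.085 m), for 0.1 s.
2. the door is shut (value of joint flap below 0.08 rad), for 0.2 s.
At the end, for the whole second after the job is handed in: all three wheels lie flat and at rest on the floor inside the compartment and its door is shut to within 0.08 rad (all of step 1 and value of joint flap below 0.08 rad and linear speed of each of wheel0, wheel1, wheel2 below 0.02 m/s); the robot touches nothing.
It fails at once if a wheel is lifted (its underside centre more than 12 mm up) or tipped by more than 0.8 rad (height (world z) of any of wheel0, wheel1, wheel2 above 0.012 m or angle between any of wheel0, wheel1, wheel2's own z axis and vertical above 0.8 rad).
It fails at once if a tile or another toy is shifted by more than 20 mm, or knocked over (distance of any of tile0, tile1, engine, piggy, can, skittle from where it was at the start of the episode above 0.02 m or angle between any of tile0, tile1, engine, piggy, can, skittle's own z axis and vertical above 0.5 rad).
It also fails if it takes over 72 s, if anything falls off the work surface, if the arm or the gripper's body presses on something with over 40 N, if the wrist force passes 120 N, or if a joint passes its speed limit or range.

### The arm

A 7-joint arm with a two-finger parallel gripper is mounted at the origin on the work surface. World frame = base frame: x ahead of the robot, y to its left, z up, the work surface at z = 0. Lengths are in m, angles in rad, forces in N, time in s.
With the tool pointing down it reaches from about 0.4 to 0.875 m from the base axis. Payload 19.3 kg.
Tool frame: the origin (TCP) lies at the very end of the fingers, on their centre line; the grasp point (between the pads) lies 19 mm behind it; z points along the fingers, y is the direction in which the jaws open and shut (so a half turn about z gives the same grasp; the last joint's range is limited). The gripper opens to 85 mm and grips with 20 to 120 N. Pads are 22 mm wide; open, the fingers measure 114 mm over their backs; the gripper's body (76 mm by 85 mm) begins 54 mm behind the grasp point. The pads swing forward as they close: fully open they stand 13 mm farther back than shut.
Start: joints at [-1.314, 0.521, -0.036, 1.599, 0.021, 1.021, -0.113], TCP at [0.201, 0.592, 0.201] pointing down, gripper open.
Joint ranges: [-2.91, 2.91], [-0.3, 2.13], [-1.5, 1.42], [0.17, 2.43], [-1.26, 4.41], [0.16, 1.93], [-2.52, 2.52]. Speed limits (rad/s): [1.89, 1.89, 2.39, 2.39, 3.01, 3.01, 3.01].

### API

Orientations are given as [roll, pitch, yaw] about the fixed x, y, z axes, in that order (R = Rz(yaw) Ry(pitch) Rx(roll)).
In Python, from workcell import bot, vision, job_done gives the robot as it stands.
- The arm moves only by the tool arm_command, never from a script. Its arguments are lists of equal length, an entry for each row: "gripper": the finger opening in cm, from 0 to 8.54; "slide": the shift along the tool's x, y, z in cm, a list of three; "turn": the turn, a rotation vector about the tool's x, y, z in degrees, a list of three. A call has 1 to 5 rows; each row is the pose to reach, as a shift and turn from the pose commanded when the call began, along the tool's axes at that moment; what a row does not reach only later rows make up. A row lasts 1/8 s, in which the tool goes at most 62.5 mm and 10.7 degrees, less where a joint would pass 70% of its speed; a pose out of reach is approached as far as the arm can. A call with a gripper value outside its range is refused whole. The fingers move at their own pace and stop on an object; "force" is the grip in N (left out, the last holds). Time passes only in rows, so rows that repeat a pose let the fingers close. It gives the time, the measured TCP pose, the force and the opening at its end, in the units of the state.
- bot.observe(): the state, without advancing time (a new reading comes with each control period).
- vision.grab_frame(name): name is "scene" or "top" or "wrist"; returns the picture (400x640x3 uint8, blue, green, red); there is no depth.
- vision.camera_model(name): a dict with "mtx" (3x3 intrinsics, pixels), "T" (4x4, takes a point from camera to world coordinates). Camera axes: x right, y down, z forward; pixel columns grow to the right and rows downward; lengths in m; the calibration is good to about 2 mm. A picture is of the moment at which its call begins: read the wrist's pose just before it. camera_model takes no time and is no camera call; for the wrist camera it gives the pose at the moment of the call.
- job_done(): hands the job in, once; it reports no verdict.
The state is a dict: "clock": time; "qpos": joint angles; "qd": joint speeds; "joint_efforts": joint torques, N m; "position": TCP position; "tool_rot": TCP orientation; "force": force on the tool from outside, world axes, zero at the start; "moment": the same for the moment, N m; "grip_width": finger opening in m.
Only numpy, scipy, OpenCV 4.12 (cv2) and the standard library are available. Lean on these libraries where they do the work, as an engineer would, in place of code of your own. Each camera call takes 0.05 s, during which the arm holds its last target. There are 200 camera calls.

## Working session

There is one attempt and no reset: what is moved stays moved. The work goes in short steps, Python scripts to look and compute and a tool call to move; the robot and the scene stay as the last step left them, time stands still between calls to the robot, and variables do not carry over. Pictures are saved under pics/ and viewed, about 8 in all and at most 12, crops included, and the job is handed in when it is done.

Besides the shell and the picture viewer there is one more tool, called after ">>>" in YAML: its name, and indented under it one key for each argument. arm_command: Moves the arm, as the interface text tells. Its arguments: {"type":"object","properties":{"gripper":{"type":"array","items":{"type":"number"}},"slide":{"type":"array","items":{"type":"array","items":{"type":"number"}}},"turn":{"type":"array","items":{"type":"array","items":{"type":"number"}}},"force":{"type":"number"}},"required":["gripper","slide","turn"]}

```bash
mkdir -p pics && python3 - <<'E'
from workcell import bot, vision
import cv2, numpy as np
s=bot.observe(); print(s['clock'],s['position'],s['tool_rot'],s['qpos'])
for n in ['top','scene']:
    im=vision.grab_frame(n); m=vision.camera_model(n); print(n,m['mtx'].tolist(),np.round(m['T'],4).tolist())
    cv2.imwrite(f'pics/{n}0.png',im)
E
```

```text
0.0 [0.20055941 0.59157    0.20041738] [-3.14047330e+00  9.66049235e-05  2.81479719e+00] [-1.31422018  0.52203934 -0.03629666  1.59998826  0.02120299  1.0210735
 -0.11278395]
top [[393.6069527861571, 0.0, 319.80300153172453], [0.0, 393.6069527861571, 193.72451862702], [0.0, 0.0, 1.0]] [[0.1142, -0.9702, 0.2135, 0.3448], [-0.9934, -0.1127, 0.0195, 0.0401], [0.0052, -0.2143, -0.9767, 1.074], [0.0, 0.0, 0.0, 1.0]]
scene [[412.6167119885664, 0.0, 324.2164951378369], [0.0, 412.6167119885664, 189.65684804024417], [0.0, 0.0, 1.0]] [[0.1567, 0.7785, -0.6077, 1.2821], [0.9876, -0.1296, 0.0886, -0.0477], [-0.0097, -0.6141, -0.7892, 0.9637], [0.0, 0.0, 0.0, 1.0]]
```

View pics/top0.png

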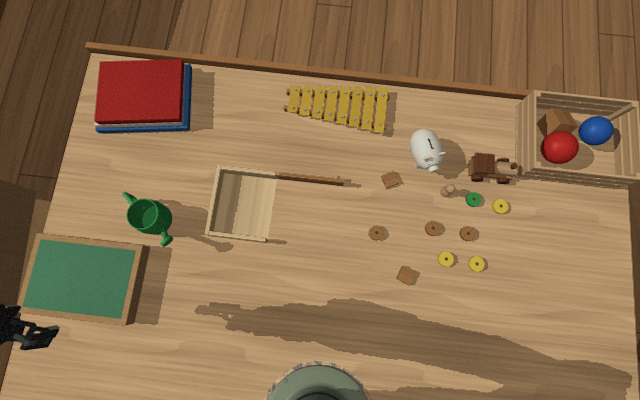

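View pics/scene0.png

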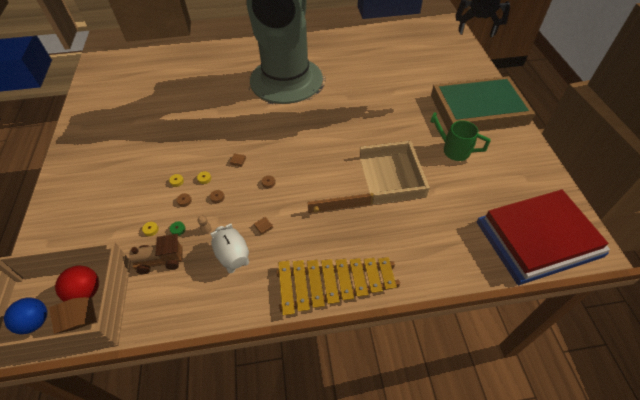

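The top view shows brown wheels at about (377,233), (433,229) and (468,234). The tiles are at (391,180) and (407,276), and the compartment is at x 207–276. The door runs from (276,176) to (345,181).

```bash
cat > h.py <<'E'
import cv2, numpy as np
from workcell import bot, vision
def w(n,px,z=0.0,m=None):
    m=m or vision.camera_model(n); T=np.array(m['T']); K=np.array(m['mtx'])
    d=T[:3,:3]@np.linalg.solve(K,[px[0],px[1],1]); o=T[:3,3]; return (o+d*(z-o[2])/d[2])[:2]
def blobs(im,lo=(0,90,50),hi=(14,255,150)):
    m=cv2.inRange(cv2.cvtColor(im,cv2.COLOR_BGR2HSV),lo,hi)
    n,l,s,c=cv2.connectedComponentsWithStats(m); return [(c[i],s[i]) for i in range(1,n) if s[i][4]>40]
E
python3 - <<'E'
from h import *
im=cv2.imread('pics/top0.png')
hsv=cv2.cvtColor(im,cv2.COLOR_BGR2HSV)
for p in [(372,233),(428,229),(468,239),(391,180),(407,276),(360,233),(300,178),(290,210)]: print(p,hsv[p[1],p[0]])
for n,L in {'top':{'w':(377,233),'w2':(433,229),'w3':(468,234),'t0':(391,180),'t1':(407,276)},'scene':{'w':(268,182),'w2':(217,197),'w3':(184,200),'t0':(263,226),'t1':(237,160)}}.items():
    for k,p in L.items(): print(n,k,w(n,p,.014).round(3))
cv2.imwrite('pics/crop0.png',cv2.resize(im[145:290,195:515],None,fx=2.5,fy=2.5,interpolation=cv2.INTER_CUBIC))
E
```

```text
(372, 233) [ 15 142 147]
(428, 229) [ 15 141 143]
(468, 239) [ 15 147 142]
(391, 180) [ 15 145 148]
(407, 276) [ 14 146 141]
(360, 233) [ 16 103 183]
(300, 178) [ 12 152  84]
(290, 210) [ 17 106 174]
top w [ 0.486 -0.105]
top w2 [ 0.515 -0.254]
top w3 [ 0.512 -0.349]
top t0 [ 0.638 -0.131]
top t1 [ 0.382 -0.193]
scene w [ 0.495 -0.101]
scene w2 [ 0.526 -0.251]
scene w3 [ 0.522 -0.344]
scene t0 [ 0.648 -0.126]
scene t1 [ 0.391 -0.189]
```

View pics/crop0.png

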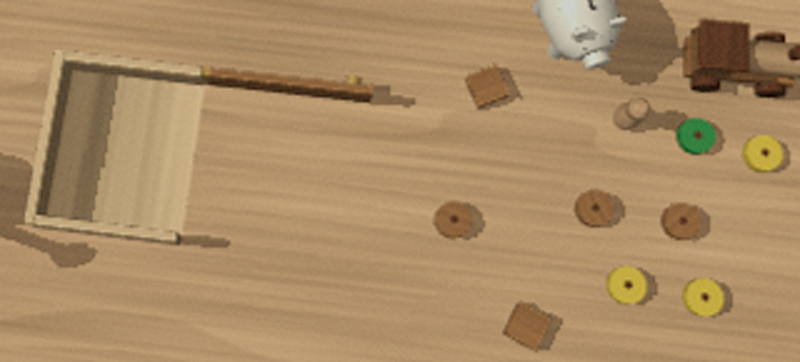

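Wheel hubs in the crop are at (455,219), (596,208) and (683,221). The cubby outer wall tops are at (60,55), (28,222), (180,240) and (205,70), and the door tip is at about (385,95). The two cameras differ by about 10 mm in x, so I'll check that with a close crop of the scene view and fit the cubby.

```bash
python3 - <<'E'
from h import *
from scipy.optimize import least_squares
im=cv2.imread('pics/scene0.png')
cv2.imwrite('pics/crop1.png',cv2.resize(im[130:280,130:450],None,fx=2.5,fy=2.5,interpolation=cv2.INTER_CUBIC))
f=lambda p:(p[0]/2.5+195-.3,p[1]/2.5+145-.3)
mod=np.array([[.085,-.095],[.085,.095],[-.075,.095],[-.075,-.095]])
obs=np.array([w('top',f(p),.045) for p in [(60,54),(27,222),(180,240),(204,70)]])
print(obs.round(3).tolist())
def r(q):
    c,s=np.cos(q[2]),np.sin(q[2]); return ((mod@np.array([[c,s],[-s,c]])+q[:2])-obs).ravel()
o=least_squares(r,[.55,.2,1.57]); print(o.x,o.fun.round(4))
print('door hinge/tip',w('top',f((205,70)),.045),w('top',f((373,87)),.045))
E
```

```text
[[0.614, 0.342], [0.429, 0.345], [0.429, 0.184], [0.614, 0.184]]
[0.52157926 0.25884682 1.56618456] [ 0.0032  0.0015 -0.0025 -0.0011 -0.003   0.0005  0.0022 -0.0009]
door hinge/tip [0.61412162 0.18319463] [6.16249164e-01 5.41055970e-04]
```

View pics/crop1.png

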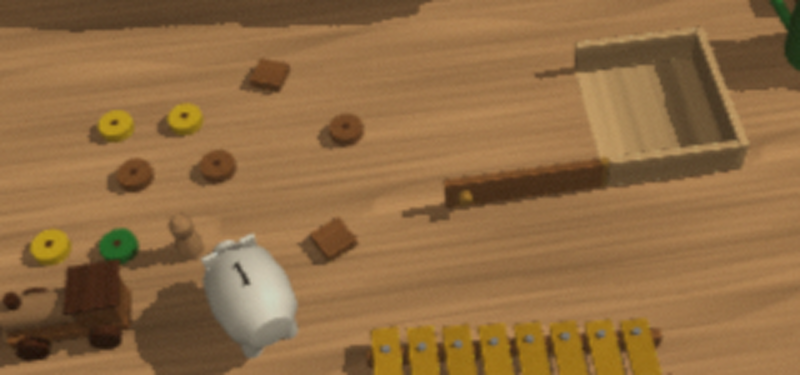

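>>> arm_command:
  gripper: [8.5,8.5,6,4,2.5]
  slide:
    - [0,-5,-3]
    - [-2,-11,-3]
    - [-4,-17,-3]
    - [-7,-22,-3]
    - [-11,-26,-3]
  turn:
    - [0,0,0]
    - [0,0,0]
    - [0,0,0]
    - [0,0,0]
    - [0,0,0]

```text
clock: 0.72
position: [0.2211, 0.3083, 0.231]
tool_rot: [3.141, -0.0, 2.816]
force: [1.6, 0.9, 0.3]
grip_width: 0.0313
```

Hubs in the scene crop are at (346,128), (217,163) and (134,173), which brings the two cameras within 5 mm. I'll continue toward wheel 1 and turn tool x to world +y.

>>> arm_command:
  gripper: [2.4,2.4,2.4,2.4,2.4]
  slide:
    - [-5.7,-2.5,0]
    - [-11.4,-5,0]
    - [-17,-7.5,0]
    - [-22.8,-10,0]
    - [-28.5,-12.5,0]
  turn:
    - [0,0,10]
    - [0,0,20]
    - [0,0,30]
    - [0,0,40]
    - [0,0,50]

```text
clock: 1.35
position: [0.4521, 0.0992, 0.2311]
tool_rot: [3.141, -0.0, 1.937]
force: [0.9, 2.2, 0.2]
grip_width: 0.024
```

```bash
python3 -c "
from workcell import bot
s=bot.observe();print(s['position'],s['tool_rot'],s['qpos'])"
```

```text
[0.45207813 0.09919775 0.23113357] [ 3.14111869e+00 -6.13964163e-05  1.93675865e+00] [-0.68131712  0.23794505  0.4052238   1.98888287 -0.11577134  0.93613779
  0.14841332]
```

>>> arm_command:
  gripper: [2.4,2.4,2.4,2.4,2.4]
  slide:
    - [-6,-1.4,0]
    - [-12,-2.9,0]
    - [-18,-4.3,0]
    - [-24,-5.8,0]
    - [-29.4,-7.2,0]
  turn:
    - [0,0,10]
    - [0,0,21]
    - [0,0,21]
    - [0,0,21]
    - [0,0,21]

```text
clock: 1.98
position: [0.4903, -0.2014, 0.2309]
tool_rot: [-3.141, 0.0, 1.575]
force: [1.2, 1.1, 0.3]
grip_width: 0.0238
```

```bash
python3 - <<'E'
from h import *
s=bot.observe();print(s['position'],s['tool_rot'],s['qpos'])
m=vision.camera_model('wrist'); im=vision.grab_frame('wrist'); cv2.imwrite('pics/wr0.png',im)
np.savez('wr0.npz',**m); print(np.array(m['T']).round(3).tolist())
E
```

```text
[ 0.49030209 -0.20141758  0.23091301] [-3.14149452e+00  2.73184130e-05  1.57547455e+00] [-0.15532476  0.38469044  0.57819286  1.83633302 -0.24732625  0.99268167
  0.53049011]
[[1.0, 0.005, 0.002, 0.491], [0.005, -0.954, -0.299, -0.126], [0.0, 0.299, -0.954, 0.404], [0.0, 0.0, 0.0, 1.0]]
```

View pics/wr0.png

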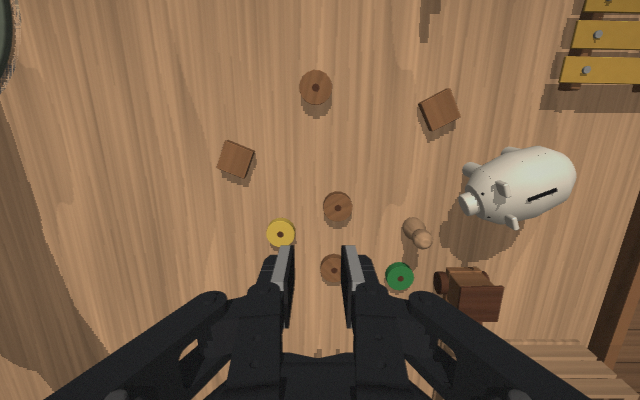

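The wrist view (right is +x, down is −y) shows wheels at (316,87), (338,208) and (333,270). The tiles are at (237,159) and (439,110), the skittle at (416,232), and the green decoy at (400,277).

```bash
python3 - <<'E'
from h import *
m=dict(np.load('wr0.npz'))
for k,p,z in [('w1',(316,87),.014),('w2',(338,208),.014),('w3',(333,270),.014),('t1',(237,159),.014),('t0',(439,110),.014),('sk',(416,228),.03),('y',(280,234),.014),('g',(400,277),.014),('eng',(440,285),.03)]: print(k,w('',p,z,m).round(3))
# refined scene fit of cubby
f=lambda p:(p[0]/2.5+130-.3,p[1]/2.5+130-.3)
for k,p in {'nearR':(577,44),'nearL':(697,31),'farL':(746,148),'hinge':(605,164),'tip':(446,184)}.items(): print(k,w('scene',f(p),.045).round(3))
E
```

```text
w1 [ 0.489 -0.103]
w2 [ 0.519 -0.255]
w3 [ 0.515 -0.349]
t1 [ 0.388 -0.19 ]
t0 [ 0.64  -0.128]
sk [ 0.622 -0.277]
y [ 0.44  -0.293]
g [ 0.612 -0.36 ]
eng [ 0.664 -0.363]
nearR [0.431 0.191]
nearL [0.433 0.342]
farL [0.62  0.345]
hinge [0.616 0.183]
tip [0.614 0.004]
```

>>> arm_command:
  gripper: [2.4,2.4,2.4,2.4,2.4]
  slide:
    - [2.5,0,5]
    - [4.6,0,11]
    - [4.6,0,16.5]
    - [4.6,0,21]
    - [4.6,0,22.6]
  turn:
    - [0,0,0]
    - [0,0,0]
    - [0,0,0]
    - [0,0,0]
    - [0,0,0]

```text
clock: 2.65
position: [0.4889, -0.1531, 0.003]
tool_rot: [-3.138, -0.001, 1.575]
force: [0.7, 0.5, 0.8]
grip_width: 0.024
```

>>> arm_command:
  gripper: [2.4,2.4,2.4,2.4,2.4]
  slide:
    - [1.0,0,0]
    - [2,0,0]
    - [4,0,0]
    - [6.5,0,0]
    - [9,-0.1,0]
  turn:
    - [0,0,0]
    - [0,0,0]
    - [0,0,0]
    - [0,0,0]
    - [0,0,0]

```text
clock: 3.28
position: [0.4897, -0.0616, 0.0066]
tool_rot: [3.139, -0.0, 1.576]
force: [0.7, 0.4, -0.7]
grip_width: 0.0241
```

```bash
python3 - <<'E'
from h import *
s=bot.observe();print(s['position'],s['force'])
im=vision.grab_frame('wrist'); cv2.imwrite('pics/wr1.png',im)
E
```

```text
[ 0.48973507 -0.06160366  0.00657158] [ 0.65349564  0.39504264 -0.74319012]
```

View pics/wr1.png

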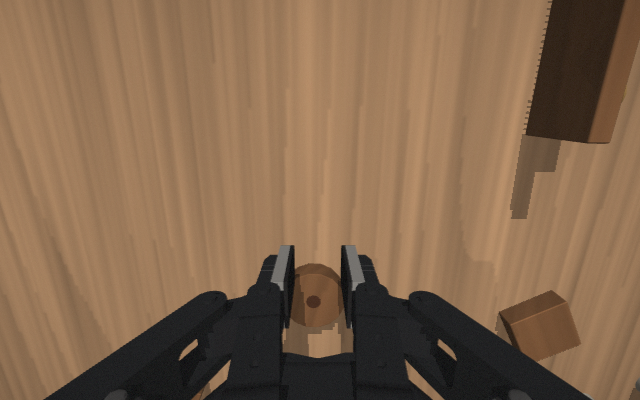

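The wheel hub is at (313,300), behind the fingertips (row 246). The tips rode over it because partly open fingers sit higher than the TCP. I'll lift, go back, narrow the gap and go lower.

>>> arm_command:
  gripper: [2.4,1.4,1.4,1.4,1.4]
  slide:
    - [0,0,-4]
    - [-5,0,-4]
    - [-9,0,-4]
    - [-9,0,-1.5]
    - [-9,0,0]
  turn:
    - [0,0,0]
    - [0,0,0]
    - [0,0,0]
    - [0,0,0]
    - [0,0,0]

```text
clock: 3.95
position: [0.4897, -0.1528, 0.0053]
tool_rot: [3.14, -0.0, 1.576]
force: [1.1, 1.7, -0.1]
grip_width: 0.014
```

```bash
python3 - <<'E'
from h import *
s=bot.observe();print(s['position'],s['force'],s['tool_rot'],s['grip_width'])
m=vision.camera_model('wrist'); im=vision.grab_frame('wrist'); cv2.imwrite('pics/wr2.png',im); np.savez('wr2.npz',**m)
b=[(c.round(),st[:4],st[4],w('',c,.014,m).round(3)) for c,st in blobs(im,(8,120,0),(20,255,130))]
for x in b: print(*x)
E
```

```text
[ 0.48969788 -0.15281886  0.00534919] [ 1.11283542  1.67260493 -0.08073559] [ 3.14030153e+00 -2.54716814e-04  1.57590358e+00] 0.01397468712024277
[313. 156.] [278 119  72  74] 4132 [ 0.488 -0.102]
[579. 198.] [528 156  97  88] 5370 [ 0.637 -0.125]
[150. 290.] [112 253  80  74] 3874 [ 0.388 -0.185]
[336. 351.] [331 346  10   9] 43 [ 0.503 -0.231]
```

View pics/wr2.png

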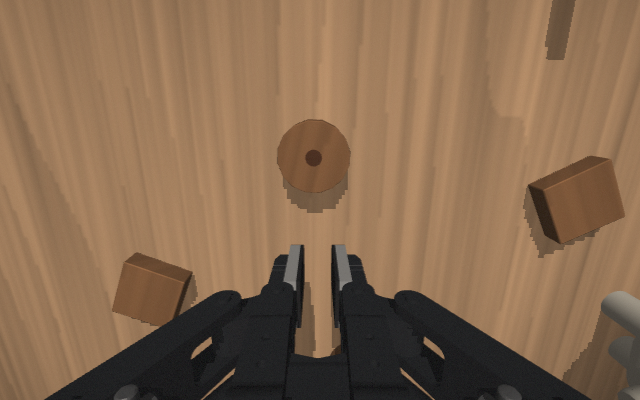

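Wheel 1 is unmoved at (313,156), which is (0.488,−0.102). The tips passed clean over it, so I'll feel for the shelf to learn the real tip height.

>>> arm_command:
  gripper: [1.4,1.4,1.4,1.4,1.4]
  slide:
    - [0,0,0.1]
    - [0,0,0.2]
    - [0,0,0.3]
    - [0,0,0.3]
    - [0,0,0.3]
  turn:
    - [0,0,0]
    - [0,0,0]
    - [0,0,0]
    - [0,0,0]
    - [0,0,0]

```text
clock: 4.62
position: [0.4893, -0.1534, 0.0021]
tool_rot: [3.141, 0.0, 1.576]
force: [0.3, -0.2, 0.1]
grip_width: 0.0138
```

>>> arm_command:
  gripper: [1.4,1.4,1.4,1.4,1.4]
  slide:
    - [0,0,0.1]
    - [0,0,0.2]
    - [0,0,0.3]
    - [0,0,0.3]
    - [0,0,0.3]
  turn:
    - [0,0,0]
    - [0,0,0]
    - [0,0,0]
    - [0,0,0]
    - [0,0,0]

```text
clock: 5.25
position: [0.4892, -0.1534, -0.001]
tool_rot: [-3.142, 0.0, 1.576]
force: [0.5, 0.1, -0.2]
grip_width: 0.0142
```

>>> arm_command:
  gripper: [1.4,1.4,1.4,1.4,1.4]
  slide:
    - [0,0,0.1]
    - [0,0,0.2]
    - [0,0,0.3]
    - [0,0,0.3]
    - [0,0,0.3]
  turn:
    - [0,0,0]
    - [0,0,0]
    - [0,0,0]
    - [0,0,0]
    - [0,0,0]

```text
clock: 5.88
position: [0.4892, -0.1534, -0.004]
tool_rot: [3.142, 0.0, 1.576]
force: [0.1, 0.5, -0.7]
grip_width: 0.0142
```

```bash
python3 - <<'E'
from h import *
s=bot.observe();print(s['position'],s['force'],s['joint_efforts'])
m=vision.camera_model('scene'); T=np.array(m['T']);K=np.array(m['mtx'])
p=s['position']; c=T[:3,:3].T@(p-T[:3,3]); u=K@c/c[2]; print(u)
im=vision.grab_frame('scene'); x,y=int(u[0]),int(u[1]); cv2.imwrite('pics/sc2.png',cv2.resize(im[y-60:y+40,x-80:x+80],None,fx=5,fy=5,interpolation=cv2.INTER_CUBIC))
E
```

```text
[ 0.48921329 -0.15336569 -0.00398292] [ 0.08932248  0.52784072 -0.69445032] [ 1.86781667e-02 -8.60402942e+01  1.18107024e+01 -1.71450555e+01
  7.90814840e-03 -1.19556105e-03  1.59647010e-03]
[251.07397074 186.53869852   1.        ]
```

View pics/sc2.png

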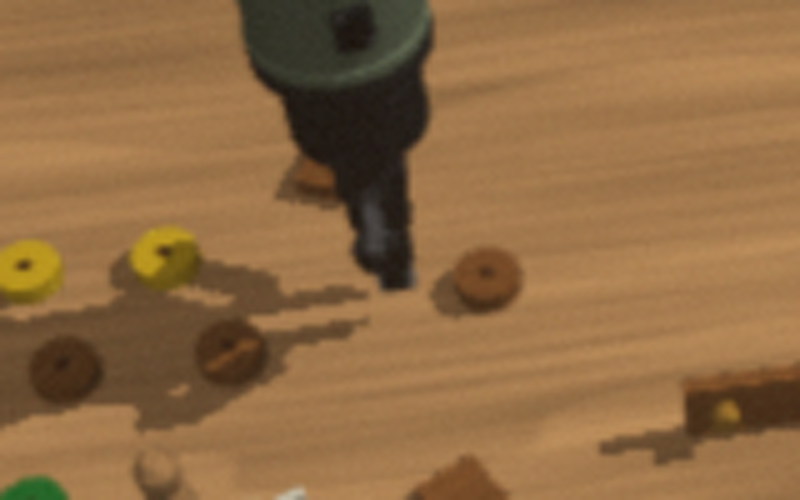

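The fingertips at crop (398,288) sit a little above the projected TCP at (400,302), with no contact yet. I'll keep feeling down.

>>> arm_command:
  gripper: [1.4,1.4,1.4,1.4,1.4]
  slide:
    - [0,0,0.1]
    - [0,0,0.2]
    - [0,0,0.3]
    - [0,0,0.3]
    - [0,0,0.3]
  turn:
    - [0,0,0]
    - [0,0,0]
    - [0,0,0]
    - [0,0,0]
    - [0,0,0]

```text
clock: 6.55
position: [0.4892, -0.1534, -0.007]
tool_rot: [3.142, 0.0, 1.576]
force: [-0.2, 0.6, 0.2]
grip_width: 0.0137
```

>>> arm_command:
  gripper: [1.4,1.4,1.4,1.4,1.4]
  slide:
    - [0,0,0.1]
    - [0,0,0.2]
    - [0,0,0.2]
    - [0,0,0.2]
    - [0,0,0.2]
  turn:
    - [0,0,0]
    - [0,0,0]
    - [0,0,0]
    - [0,0,0]
    - [0,0,0]

```text
clock: 7.18
position: [0.4892, -0.1534, -0.009]
tool_rot: [3.142, 0.0, 1.576]
force: [-0.9, 0.4, -1.4]
grip_width: 0.0139
```

>>> arm_command:
  gripper: [1.4,1.4,1.4,1.4,1.4]
  slide:
    - [0,0,0.1]
    - [0,0,0.2]
    - [0,0,0.2]
    - [0,0,0.2]
    - [0,0,0.2]
  turn:
    - [0,0,0]
    - [0,0,0]
    - [0,0,0]
    - [0,0,0]
    - [0,0,0]

```text
clock: 7.8
position: [0.4892, -0.1534, -0.011]
tool_rot: [3.142, 0.0, 1.576]
force: [-1.0, 0.4, -1.2]
grip_width: 0.0138
```

>>> arm_command:
  gripper: [1.4,1.4,1.4,1.4,1.4]
  slide:
    - [0,0,0.1]
    - [0,0,0.2]
    - [0,0,0.2]
    - [0,0,0.2]
    - [0,0,0.2]
  turn:
    - [0,0,0]
    - [0,0,0]
    - [0,0,0]
    - [0,0,0]
    - [0,0,0]

```text
clock: 8.43
position: [0.4892, -0.1534, -0.013]
tool_rot: [3.142, 0.0, 1.576]
force: [-0.2, -0.2, -0.3]
grip_width: 0.0141
```

>>> arm_command:
  gripper: [1.4,1.4,1.4,1.4,1.4]
  slide:
    - [0,0,0.1]
    - [0,0,0.2]
    - [0,0,0.3]
    - [0,0,0.3]
    - [0,0,0.3]
  turn:
    - [0,0,0]
    - [0,0,0]
    - [0,0,0]
    - [0,0,0]
    - [0,0,0]

```text
clock: 9.05
position: [0.4892, -0.1534, -0.016]
tool_rot: [3.142, 0.0, 1.576]
force: [0.8, 1.1, -0.9]
grip_width: 0.0141
```

```bash
python3 - <<'E'
from h import *
s=bot.observe();print(s['position'],s['force'])
im=vision.grab_frame('wrist'); c=im[200:400,200:440]
cv2.imwrite('pics/wr3.png',cv2.resize(c,None,fx=3,fy=3,interpolation=cv2.INTER_CUBIC))
m=vision.camera_model('wrist');print(m['mtx'],np.array(m['T']).round(3).tolist())
E
```

```text
[ 0.4892318  -0.15339037 -0.01598077] [ 0.75964928  1.14467138 -0.89645898]
[[305.08350651   0.         317.31731332]
 [  0.         305.08350651 202.51596767]
 [  0.           0.           1.        ]] [[1.0, 0.005, 0.002, 0.49], [0.005, -0.954, -0.299, -0.077], [0.0, 0.299, -0.954, 0.157], [0.0, 0.0, 0.0, 1.0]]
```

View pics/wr3.png

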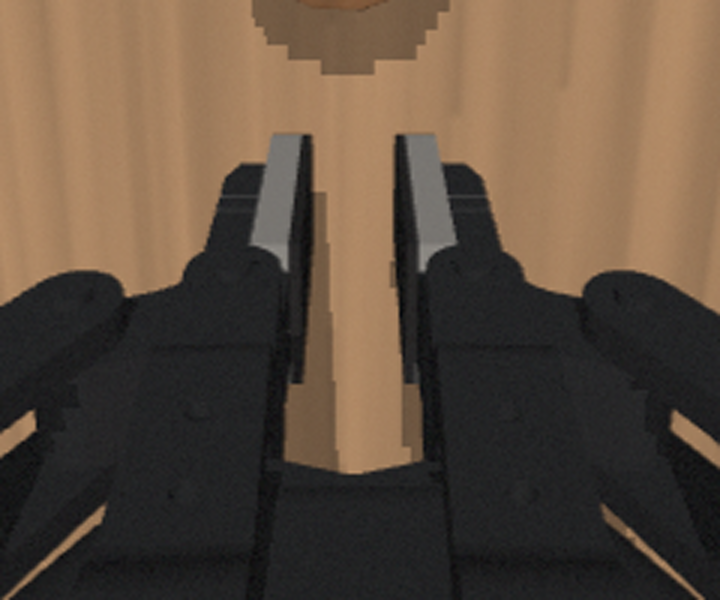

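The tip edge in the crop is at row 133 with a 14 mm gap between columns 311 and 397. With the camera model this puts the tips about 19 mm above the shelf although the TCP reads −16 mm. So the true fingertips sit about 35 mm above the reported TCP. I'll continue down, watching the force.

>>> arm_command:
  gripper: [1.4,1.4,1.4,1.4,1.4]
  slide:
    - [0,0,0.2]
    - [0,0,0.4]
    - [0,0,0.6]
    - [0,0,0.8]
    - [0,0,0.8]
  turn:
    - [0,0,0]
    - [0,0,0]
    - [0,0,0]
    - [0,0,0]
    - [0,0,0]

```text
clock: 9.72
position: [0.4891, -0.1534, -0.0242]
tool_rot: [-3.141, -0.0, 1.576]
force: [-0.7, 0.4, 0.7]
grip_width: 0.0139
```

>>> arm_command:
  gripper: [1.4,1.4,1.4,1.4,1.4]
  slide:
    - [0,0,0.1]
    - [0,0,0.2]
    - [0,0,0.3]
    - [0,0,0.3]
    - [0,0,0.3]
  turn:
    - [0,0,0]
    - [0,0,0]
    - [0,0,0]
    - [0,0,0]
    - [0,0,0]

```text
clock: 10.35
position: [0.4892, -0.1534, -0.027]
tool_rot: [-3.142, 0.0, 1.576]
force: [-0.2, 0.4, 0.2]
grip_width: 0.0141
```

>>> arm_command:
  gripper: [1.4,1.4,1.4,1.4,1.4]
  slide:
    - [0,0,0.1]
    - [0,0,0.2]
    - [0,0,0.3]
    - [0,0,0.3]
    - [0,0,0.3]
  turn:
    - [0,0,0]
    - [0,0,0]
    - [0,0,0]
    - [0,0,0]
    - [0,0,0]

```text
clock: 10.98
position: [0.4892, -0.1533, -0.0299]
tool_rot: [3.142, -0.0, 1.576]
force: [-1.1, 1.0, 3.5]
grip_width: 0.0139
```

>>> arm_command:
  gripper: [1.4,1.4,1.4]
  slide:
    - [0,0,0.1]
    - [0,0,0.2]
    - [0,0,0.2]
  turn:
    - [0,0,0]
    - [0,0,0]
    - [0,0,0]

```text
clock: 11.35
position: [0.4893, -0.1534, -0.0302]
tool_rot: [3.141, -0.001, 1.575]
force: [-12.2, 5.3, 56.7]
grip_width: 0.0143
```

The shelf is felt at a reported z of −0.030, so the tips are 30 mm above the reported TCP. I'll raise 6 mm and push wheel 1.

>>> arm_command:
  gripper: [1.4,1.4,1.4,1.4,1.4]
  slide:
    - [0,0,-0.6]
    - [1.0,0,-0.6]
    - [2.0,0,-0.6]
    - [3.5,0,-0.6]
    - [5.5,0,-0.6]
  turn:
    - [0,0,0]
    - [0,0,0]
    - [0,0,0]
    - [0,0,0]
    - [0,0,0]

```text
clock: 11.98
position: [0.4888, -0.0972, -0.0262]
tool_rot: [-3.141, 0.0, 1.576]
force: [1.2, 0.0, -0.0]
grip_width: 0.0142
```

```bash
cat >> h.py <<'E'
def wheels(extra=()):
    s=bot.observe(); print(round(s['clock'],2),s['position'].round(4),s['force'].round(1))
    m=vision.camera_model('wrist'); im=vision.grab_frame('wrist')
    for c,st in blobs(im,(8,120,0),(20,255,130)):
        if st[4]>400: print('wrist',c.round(),st[:5],w('',c,.014,m).round(3))
E
python3 -c "
from h import *
wheels()"
```

```text
11.97 [ 0.4888 -0.0972 -0.0262] [ 1.2  0.  -0. ]
wrist [620.  29.] [ 595    0   45   57 1466] [0.606 0.008]
wrist [317. 209.] [ 275  166   86   86 5664] [ 0.49  -0.066]
wrist [599. 313.] [ 547  268   93   94 5910] [ 0.634 -0.122]
```

The wheel is moving with the fingertips, so I'll continue.

>>> arm_command:
  gripper: [1.4,1.4,1.4,1.4,1.4]
  slide:
    - [2.5,-0.1,0]
    - [5,-0.2,0]
    - [7.5,-0.3,0]
    - [10,-0.4,0]
    - [12.5,-0.5,0]
  turn:
    - [0,0,0]
    - [0,0,0]
    - [0,0,0]
    - [0,0,0]
    - [0,0,0]

```text
clock: 12.65
position: [0.483, 0.0281, -0.0262]
tool_rot: [-3.141, 0.0, 1.576]
force: [0.4, -0.4, 0.6]
grip_width: 0.0144
```

>>> arm_command:
  gripper: [1.4,1.4,1.4,1.4,1.4]
  slide:
    - [2.5,-0.1,0]
    - [5,-0.2,0]
    - [7.5,-0.3,0]
    - [10,-0.4,0]
    - [12.5,-0.5,0]
  turn:
    - [0,0,0]
    - [0,0,0]
    - [0,0,0]
    - [0,0,0]
    - [0,0,0]

```text
clock: 13.28
position: [0.4772, 0.153, -0.0262]
tool_rot: [-3.141, 0.0, 1.576]
force: [0.2, -0.7, -0.3]
grip_width: 0.014
```

```bash
python3 -c "
from h import *
wheels()"
```

```text
13.28 [ 0.4772  0.153  -0.0262] [ 0.2 -0.7 -0.3]
wrist [317. 209.] [ 275  166   86   86 5644] [0.478 0.184]
wrist [598. 308.] [  537   201   103   199 11926] [0.622 0.132]
```

>>> arm_command:
  gripper: [1.4,1.4,1.4,1.4,1.4]
  slide:
    - [2.2,0,0]
    - [4.2,0,0]
    - [6.2,0,0]
    - [8.2,0,0]
    - [9.5,0,0]
  turn:
    - [0,0,0]
    - [0,0,0]
    - [0,0,0]
    - [0,0,0]
    - [0,0,0]

```text
clock: 13.95
position: [0.4767, 0.2479, -0.0262]
tool_rot: [-3.141, 0.0, 1.577]
force: [-0.8, -0.6, 0.9]
grip_width: 0.014
```

>>> arm_command:
  gripper: [1.4,1.4,1.4,1.4,1.4]
  slide:
    - [1.2,0,0]
    - [2.2,0,0]
    - [2.6,0,0]
    - [-1.5,0,0]
    - [-2,0,-6]
  turn:
    - [0,0,0]
    - [0,0,0]
    - [0,0,0]
    - [0,0,0]
    - [0,0,0]

```text
clock: 14.58
position: [0.4761, 0.222, 0.0324]
tool_rot: [-3.137, 0.004, 1.571]
force: [0.7, 0.5, 2.0]
grip_width: 0.0141
```

```bash
python3 -c "
from h import *
wheels()"
```

```text
14.57 [0.4761 0.222  0.0324] [0.7 0.5 2. ]
wrist [320.  92.] [ 286   63   66   70 2622] [0.478 0.306]
wrist [513. 316.] [ 482  267   61   94 2746] [0.622 0.15 ]
```

Wheel 1 is inside at (0.478,0.306). Next is wheel 2.

>>> arm_command:
  gripper: [1.4,1.4,1.4,1.4,1.4]
  slide:
    - [-2,0.5,-5]
    - [-8,1,-6]
    - [-14,2,-6]
    - [-20,3,-6]
    - [-26,4.2,-6]
  turn:
    - [0,0,0]
    - [0,0,0]
    - [0,0,0]
    - [0,0,0]
    - [0,0,0]

```text
clock: 15.25
position: [0.5207, -0.0352, 0.0943]
tool_rot: [3.141, -0.0, 1.575]
force: [1.7, 0.1, 0.2]
grip_width: 0.0138
```

>>> arm_command:
  gripper: [1.4,1.4,1.4,1.4,1.4]
  slide:
    - [-6,0,0]
    - [-12,0,0]
    - [-18,0,0]
    - [-24,0,0]
    - [-27,0,3]
  turn:
    - [0,0,0]
    - [0,0,0]
    - [0,0,0]
    - [0,0,0]
    - [0,0,0]

```text
clock: 15.88
position: [0.522, -0.3077, 0.0654]
tool_rot: [3.138, 0.003, 1.572]
force: [0.4, 0.3, -0.0]
grip_width: 0.014
```

```bash
python3 -c "
from h import *
wheels()
print(bot.observe()['tool_rot'],bot.observe()['qpos'])"
```

```text
15.88 [ 0.522  -0.3077  0.0654] [ 0.4  0.3 -0. ]
wrist [110.  41.] [  75    0   76   82 3969] [ 0.387 -0.191]
wrist [316. 148.] [288 125  50  42 934] [ 0.522 -0.26 ]
wrist [313. 250.] [285 229  47  50 954] [ 0.52  -0.343]
wrist [560. 303.] [  479   251   158   103 10458] [ 0.733 -0.393]
[-3.13988691e+00  1.97292179e-03  1.57037611e+00] [ 0.10019253  0.73499665  0.50978561  1.7829338  -0.49416891  0.75442113
  0.86720485]
```

>>> arm_command:
  gripper: [1.4,1.4,1.4,1.4,1.4]
  slide:
    - [0,0,0]
    - [0,0,4]
    - [0,0,7]
    - [0,0,9]
    - [0,0,9]
  turn:
    - [0,0,0]
    - [0,0,0]
    - [0,0,0]
    - [0,0,0]
    - [0,0,0]

```text
clock: 16.55
position: [0.5216, -0.3025, -0.0265]
tool_rot: [-3.14, -0.001, 1.576]
force: [0.4, -0.1, 1.0]
grip_width: 0.0139
```

```bash
python3 -c "
from h import *
wheels()
print(bot.observe()['tool_rot'])"
```

```text
16.55 [ 0.5216 -0.3025 -0.0265] [ 0.4 -0.1  1. ]
wrist [16. 36.] [   0    0   41   78 1913] [ 0.405 -0.201]
wrist [308. 171.] [ 265  126   88   89 5939] [ 0.518 -0.253]
wrist [317. 332.] [ 295  301   46   57 1920] [ 0.523 -0.339]
wrist [611. 368.] [ 556  339   84   61 2641] [ 0.683 -0.362]
[3.14155178e+00 1.09493070e-04 1.57591486e+00]
```

>>> arm_command:
  gripper: [1.4,1.4,1.4,1.4,1.4]
  slide:
    - [0.3,-0.35,0]
    - [1.4,-0.35,0]
    - [2.8,-0.35,0]
    - [4.8,-0.35,0]
    - [7.3,-0.3,0]
  turn:
    - [0,0,0]
    - [0,0,0]
    - [0,0,0]
    - [0,0,0]
    - [0,0,0]

```text
clock: 17.23
position: [0.5186, -0.2286, -0.0259]
tool_rot: [3.142, -0.0, 1.576]
force: [0.8, -0.6, 0.5]
grip_width: 0.0138
```

>>> arm_command:
  gripper: [1.4,1.4,1.4,1.4,1.4]
  slide:
    - [2.5,0,0]
    - [5,0.1,0]
    - [7.5,0.1,0]
    - [10,0.2,0]
    - [12.5,0.2,0]
  turn:
    - [0,0,0]
    - [0,0,0]
    - [0,0,0]
    - [0,0,0]
    - [0,0,0]

```text
clock: 17.85
position: [0.5198, -0.103, -0.0259]
tool_rot: [3.142, -0.0, 1.577]
force: [0.4, 0.7, -0.1]
grip_width: 0.0137
```

```bash
python3 -c "
from h import *
wheels()"
```

```text
17.85 [ 0.5198 -0.103  -0.0259] [ 0.4  0.7 -0.1]
wrist [577.  16.] [ 526    0  114   42 2561] [0.619 0.007]
wrist [317. 209.] [ 275  166   85   86 5633] [ 0.521 -0.072]
wrist [546. 304.] [ 492  258  105   95 6043] [ 0.637 -0.122]
wrist [ 70. 370.] [  47  352   56   45 1088] [ 0.385 -0.166]
```

>>> arm_command:
  gripper: [1.4,1.4,1.4,1.4,1.4]
  slide:
    - [2.5,0.1,0]
    - [5,0.1,0]
    - [7.5,0.2,0]
    - [10,0.2,0]
    - [12.5,0.3,0]
  turn:
    - [0,0,0]
    - [0,0,0]
    - [0,0,0]
    - [0,0,0]
    - [0,0,0]

```text
clock: 18.52
position: [0.5218, 0.0217, -0.0259]
tool_rot: [-3.141, -0.0, 1.576]
force: [-0.5, -0.4, 0.2]
grip_width: 0.0141
```

>>> arm_command:
  gripper: [1.4,1.4,1.4,1.4,1.4]
  slide:
    - [2.5,0.1,0]
    - [5,0.2,0]
    - [7.5,0.3,0]
    - [10,0.4,0]
    - [12.5,0.5,0]
  turn:
    - [0,0,0]
    - [0,0,0]
    - [0,0,0]
    - [0,0,0]
    - [0,0,0]

```text
clock: 19.15
position: [0.526, 0.1466, -0.026]
tool_rot: [-3.141, -0.0, 1.576]
force: [-0.1, 0.9, 0.6]
grip_width: 0.0136
```

>>> arm_command:
  gripper: [1.4,1.4,1.4,1.4,1.4]
  slide:
    - [2.5,0.1,0]
    - [5,0.2,0]
    - [7.5,0.2,0]
    - [9.7,0.2,0]
    - [11.2,0.2,0]
  turn:
    - [0,0,0]
    - [0,0,0]
    - [0,0,0]
    - [0,0,0]
    - [0,0,0]

```text
clock: 19.77
position: [0.5273, 0.2587, -0.0261]
tool_rot: [-3.141, -0.0, 1.577]
force: [-0.3, -1.2, 0.3]
grip_width: 0.0141
```

>>> arm_command:
  gripper: [1.4,1.4,1.4,1.4,1.4]
  slide:
    - [0.6,0,0]
    - [0.6,0,0]
    - [-3.5,0,0]
    - [-4,0,-6]
    - [-7,0,-12]
  turn:
    - [0,0,0]
    - [0,0,0]
    - [0,0,0]
    - [0,0,0]
    - [0,0,0]

```text
clock: 20.4
position: [0.5283, 0.188, 0.0912]
tool_rot: [-3.141, 0.0, 1.575]
force: [0.3, 0.2, 1.1]
grip_width: 0.0143
```

```bash
python3 -c "
from h import *
wheels()"
```

```text
20.4 [0.5283 0.188  0.0912] [0.3 0.2 1.1]
wrist [250.  52.] [ 223   23   54   59 2431] [0.478 0.303]
wrist [317.  65.] [ 291   38   52   56 2243] [0.528 0.294]
wrist [606. 294.] [ 558  191   82  194 2734] [0.803 0.097]
wrist [415. 252.] [ 398  201   34   93 1830] [0.617 0.14 ]
```

Wheels 1 and 2 are inside. Next is wheel 3.

>>> arm_command:
  gripper: [1.4,1.4,1.4,1.4,1.4]
  slide:
    - [-6,0,0]
    - [-12,0,0]
    - [-18,-0.4,0]
    - [-24,-0.8,0]
    - [-30,-1.2,0]
  turn:
    - [0,0,0]
    - [0,0,0]
    - [0,0,0]
    - [0,0,0]
    - [0,0,0]

```text
clock: 21.08
position: [0.5172, -0.1138, 0.09]
tool_rot: [3.141, -0.0, 1.574]
force: [0.7, 0.4, -0.1]
grip_width: 0.0142
```

>>> arm_command:
  gripper: [1.4,1.4,1.4,1.4,1.4]
  slide:
    - [-6,0,0]
    - [-12,0,0]
    - [-18,0,0]
    - [-24,0,0]
    - [-29.4,0,0]
  turn:
    - [0,0,0]
    - [0,0,0]
    - [0,0,0]
    - [0,0,0]
    - [0,0,0]

```text
clock: 21.7
position: [0.518, -0.4081, 0.0899]
tool_rot: [-3.141, 0.0, 1.574]
force: [1.0, 1.3, -0.3]
grip_width: 0.0143
```

```bash
python3 -c "
from h import *
wheels()"
```

```text
21.7 [ 0.518  -0.4081  0.0899] [ 1.   1.3 -0.3]
wrist [311. 132.] [290 108  45  46 590] [ 0.514 -0.351]
wrist [567. 171.] [  479   121   161   144 10961] [ 0.725 -0.382]
wrist [569. 270.] [553 259  31  24 447] [ 0.75  -0.474]
```

>>> arm_command:
  gripper: [1.4,1.4,1.4,1.4,1.4]
  slide:
    - [0,-0.3,3]
    - [0,-0.3,7]
    - [0,-0.3,10]
    - [0,-0.3,11.6]
    - [0,-0.3,11.6]
  turn:
    - [0,0,0]
    - [0,0,0]
    - [0,0,0]
    - [0,0,0]
    - [0,0,0]

```text
clock: 22.38
position: [0.5156, -0.4054, -0.0265]
tool_rot: [-3.141, -0.0, 1.575]
force: [0.2, 0.9, 0.2]
grip_width: 0.0138
```

```bash
python3 -c "
from h import *
wheels()"
```

```text
22.38 [ 0.5156 -0.4054 -0.0265] [0.2 0.9 0.2]
wrist [116.   9.] [104   0  24  21 420] [ 0.44  -0.294]
wrist [315. 154.] [ 270  109   91   90 6069] [ 0.515 -0.349]
wrist [629. 312.] [606 288  34  50 516] [ 0.676 -0.429]
```

>>> arm_command:
  gripper: [1.4,1.4,1.4,1.4,1.4]
  slide:
    - [0.6,0,0]
    - [1.8,0,0]
    - [3.3,0,0]
    - [5.3,0,0]
    - [7.8,0,0]
  turn:
    - [0,0,0]
    - [0,0,0]
    - [0,0,0]
    - [0,0,0]
    - [0,0,0]

```text
clock: 23.05
position: [0.5161, -0.3256, -0.026]
tool_rot: [3.141, 0.0, 1.576]
force: [-0.3, -0.9, 0.1]
grip_width: 0.014
```

>>> arm_command:
  gripper: [1.4,1.4,1.4,1.4,1.4]
  slide:
    - [2.5,0.1,0]
    - [5,0.2,0]
    - [7.5,0.3,0]
    - [10,0.4,0]
    - [12.5,0.5,0]
  turn:
    - [0,0,0]
    - [0,0,0]
    - [0,0,0]
    - [0,0,0]
    - [0,0,0]

```text
clock: 23.68
position: [0.5203, -0.2001, -0.026]
tool_rot: [3.142, -0.0, 1.576]
force: [0.3, 0.2, -0.3]
grip_width: 0.0143
```

>>> arm_command:
  gripper: [1.4,1.4,1.4,1.4,1.4]
  slide:
    - [2.5,0.1,0]
    - [5,0.2,0]
    - [7.5,0.3,0]
    - [10,0.4,0]
    - [12.5,0.5,0]
  turn:
    - [0,0,0]
    - [0,0,0]
    - [0,0,0]
    - [0,0,0]
    - [0,0,0]

```text
clock: 24.3
position: [0.5244, -0.0751, -0.026]
tool_rot: [-3.142, -0.0, 1.576]
force: [0.3, -0.6, 0.5]
grip_width: 0.0141
```

```bash
python3 -c "
from h import *
wheels()"
```

```text
24.3 [ 0.5244 -0.0751 -0.026 ] [ 0.3 -0.6  0.5]
wrist [571.  54.] [  503     0   135   112 10328] [0.625 0.021]
wrist [317. 209.] [ 275  166   85   86 5630] [ 0.525 -0.044]
wrist [533. 338.] [ 478  303   96   73 3494] [ 0.64  -0.115]
```

>>> arm_command:
  gripper: [1.4,1.4,1.4,1.4,1.4]
  slide:
    - [2.5,0.4,0]
    - [5,0.8,0]
    - [7.5,1.2,0]
    - [10,1.6,0]
    - [12.5,2.0,0]
  turn:
    - [0,0,0]
    - [0,0,0]
    - [0,0,0]
    - [0,0,0]
    - [0,0,0]

```text
clock: 24.98
position: [0.5436, 0.0496, -0.026]
tool_rot: [-3.141, -0.0, 1.576]
force: [-0.1, 0.6, 0.0]
grip_width: 0.014
```

>>> arm_command:
  gripper: [1.4,1.4,1.4,1.4,1.4]
  slide:
    - [2.5,0.4,0]
    - [5,0.8,0]
    - [7.5,1.2,0]
    - [10,1.6,0]
    - [12.5,2.0,0]
  turn:
    - [0,0,0]
    - [0,0,0]
    - [0,0,0]
    - [0,0,0]
    - [0,0,0]

```text
clock: 25.6
position: [0.5628, 0.1746, -0.026]
tool_rot: [-3.141, -0.0, 1.576]
force: [0.4, -0.4, 0.8]
grip_width: 0.0139
```

```bash
python3 -c "
from h import *
wheels()"
```

```text
25.6 [ 0.5628  0.1746 -0.026 ] [ 0.4 -0.4  0.8]
wrist [104.   9.] [  56    0   96   26 1429] [0.482 0.286]
wrist [230.  20.] [ 176    0  105   51 3756] [0.53  0.282]
wrist [317. 209.] [ 275  166   85   86 5605] [0.564 0.206]
wrist [419. 276.] [399 243  57  59 999] [0.614 0.171]
```

>>> arm_command:
  gripper: [1.4,1.4,1.4,1.4,1.4]
  slide:
    - [2.3,0.3,0]
    - [4.3,0.6,0]
    - [6,0.8,0]
    - [7.3,0.8,0]
    - [7.3,0.8,0]
  turn:
    - [0,0,0]
    - [0,0,0]
    - [0,0,0]
    - [0,0,0]
    - [0,0,0]

```text
clock: 26.28
position: [0.571, 0.247, -0.0263]
tool_rot: [-3.141, -0.0, 1.577]
force: [-0.3, -1.0, 0.8]
grip_width: 0.0139
```

>>> arm_command:
  gripper: [1.4,1.4,1.4,0.5,0]
  slide:
    - [-1.5,0,0]
    - [-4,0,0]
    - [-5,0,-6]
    - [-9,0,-12]
    - [-10,0,-14]
  turn:
    - [0,0,0]
    - [0,0,0]
    - [0,0,0]
    - [0,0,0]
    - [0,0,0]

```text
clock: 26.9
position: [0.5723, 0.142, 0.1166]
tool_rot: [3.139, -0.0, 1.571]
force: [1.1, 0.9, -0.7]
grip_width: -0.0002
```

```bash
python3 - <<'E'
from h import *
wheels()
im=vision.grab_frame('wrist'); cv2.imwrite('pics/wr5.png',im)
np.savez('wr5.npz',**vision.camera_model('wrist'))
E
```

```text
26.9 [0.5723 0.142  0.1166] [ 1.1  0.9 -0.7]
wrist [199.  10.] [172   0  53  26 937] [0.48  0.291]
wrist [261.  16.] [ 236    0   51   38 1530] [0.529 0.287]
wrist [315.  28.] [ 291    0   49   58 2146] [0.572 0.278]
wrist [558. 226.] [ 506  134  102  220 2739] [0.807 0.108]
wrist [361. 221.] [ 351  145   22  152 2152] [0.616 0.113]
wrist [617. 360.] [ 551  314   89   86 1489] [ 0.912 -0.055]
```

View pics/wr5.png

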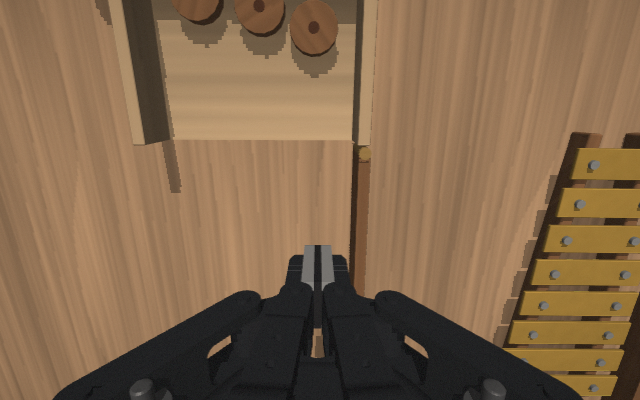

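All three wheels lie flat inside: hubs at (261,16) and (315,28), with the first cut off at the frame top. The door runs along column 361 at x≈0.616. Next I'll go over the door to its outer side with shut fingers.

>>> arm_command:
  gripper: [0,0,0,0,0]
  slide:
    - [-3.3,2.7,0]
    - [-6.5,5.4,0]
    - [-9.8,8.3,0]
    - [-9.8,8.3,4]
    - [-9.8,8.3,6]
  turn:
    - [0,0,0]
    - [0,0,0]
    - [0,0,0]
    - [0,0,0]
    - [0,0,0]

```text
clock: 27.62
position: [0.6538, 0.0472, 0.0514]
tool_rot: [-3.139, 0.0, 1.574]
force: [0.2, 0.5, -0.3]
grip_width: -0.0001
```

```bash
python3 - <<'E'
from h import *
s=bot.observe(); print(s['position'],s['force'],s['tool_rot'])
im=vision.grab_frame('top'); cv2.imwrite('pics/t6.png',cv2.resize(im[145:290,195:515],None,fx=2.5,fy=2.5,interpolation=cv2.INTER_CUBIC))
E
```

```text
[0.65383691 0.04720807 0.05137713] [ 0.22844388  0.47750733 -0.25879703] [-3.13869405e+00  1.98575546e-04  1.57389051e+00]
```

View pics/t6.png

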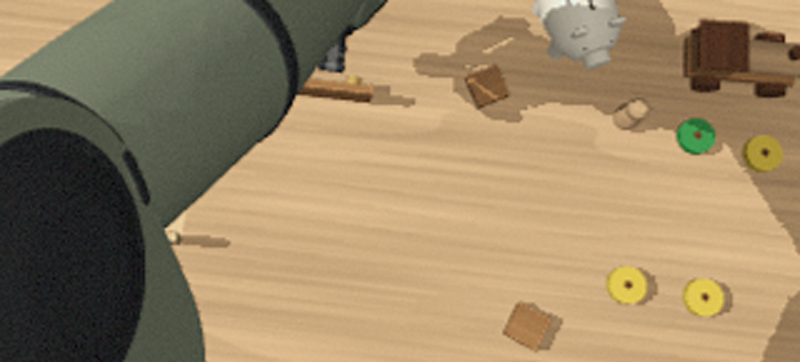

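Tiles at (488,86) and (531,325) are unmoved, as are the skittle, piggy and engine. The fingers at (335,60) stand beyond the door, just hinge-side of the knob at (356,79). I'll descend and swing the door.

>>> arm_command:
  gripper: [0,0,0,0,0]
  slide:
    - [0,0,2]
    - [0,0,5]
    - [0,0,6.5]
    - [0,0,6.5]
    - [0,-1,6.5]
  turn:
    - [0,0,0]
    - [0,0,0]
    - [0,0,0]
    - [0,0,0]
    - [0,0,0]

```text
clock: 28.3
position: [0.6458, 0.0483, -0.0102]
tool_rot: [3.14, 0.0, 1.576]
force: [1.4, -0.2, 0.7]
grip_width: -0.0001
```

>>> arm_command:
  gripper: [0,0,0,0,0]
  slide:
    - [0,-1.1,0]
    - [0,-2.6,0]
    - [0,-4.3,0]
    - [0.3,-5.9,0]
    - [0.7,-7.5,0]
  turn:
    - [0,0,0]
    - [0,0,0]
    - [0,0,0]
    - [0,0,0]
    - [0,0,0]

```text
clock: 28.92
position: [0.5693, 0.0552, -0.0103]
tool_rot: [3.141, -0.0, 1.575]
force: [0.4, -0.1, -0.2]
grip_width: -0.0001
```

```bash
python3 - <<'E'
from h import *
s=bot.observe(); print(s['position'],s['force'])
m=vision.camera_model('wrist'); im=vision.grab_frame('wrist')
for c,st in blobs(im,(5,120,0),(20,255,130)): print(c.round(),st)
cv2.imwrite('pics/wr7.png',im)
E
```

```text
[ 0.56934414  0.05522019 -0.01034837] [ 0.43245369 -0.05091764 -0.17475314]
[344. 137.] [  246     0   193   299 10223]
[227. 341.] [223 336   8  11  52]
```

View pics/wr7.png

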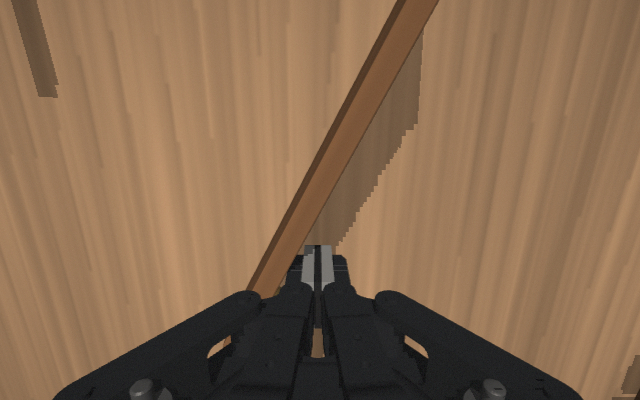

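The door has swung about 30° and lies against the left side of the fingers (edge from (430,0) to (260,290)). I'll continue round the arc.

>>> arm_command:
  gripper: [0,0,0,0,0]
  slide:
    - [0.7,-1.6,0]
    - [1.6,-3.1,0]
    - [2.8,-4.5,0]
    - [4.1,-5.7,0]
    - [5.6,-6.7,0]
  turn:
    - [0,0,0]
    - [0,0,0]
    - [0,0,0]
    - [0,0,0]
    - [0,0,0]

```text
clock: 29.6
position: [0.5023, 0.1119, -0.011]
tool_rot: [3.142, -0.0, 1.576]
force: [0.5, -0.2, 0.6]
grip_width: 0.0001
```

>>> arm_command:
  gripper: [0,0,0,0,0]
  slide:
    - [1.7,-0.9,0]
    - [3.3,-1.4,0]
    - [4.3,-1.7,0]
    - [4.9,-1.8,0]
    - [5.2,-1.8,0]
  turn:
    - [0,0,0]
    - [0,0,0]
    - [0,0,0]
    - [0,0,0]
    - [0,0,0]

```text
clock: 30.22
position: [0.4848, 0.1628, -0.0111]
tool_rot: [3.142, 0.0, 1.575]
force: [-0.3, -0.0, -0.3]
grip_width: -0.0001
```

>>> arm_command:
  gripper: [0,0,0,0,0]
  slide:
    - [0.1,0,0]
    - [0.2,0,0]
    - [0.3,0,0]
    - [0.4,0,0]
    - [0.4,0,0]
  turn:
    - [0,0,0]
    - [0,0,0]
    - [0,0,0]
    - [0,0,0]
    - [0,0,0]

```text
clock: 30.85
position: [0.4848, 0.166, -0.0111]
tool_rot: [3.141, 0.001, 1.575]
force: [-0.1, -5.1, -0.6]
grip_width: -0.0
```

>>> arm_command:
  gripper: [0,0,0]
  slide:
    - [0.1,0,0]
    - [0.1,0,0]
    - [0.1,0,0]
  turn:
    - [0,0,0]
    - [0,0,0]
    - [0,0,0]

```text
clock: 31.22
position: [0.4848, 0.166, -0.0111]
tool_rot: [3.141, 0.002, 1.574]
force: [-0.2, -10.4, 2.0]
grip_width: 0.0002
```

>>> arm_command:
  gripper: [0,0,0,0,0]
  slide:
    - [-1,0,0]
    - [-4,0,0]
    - [-7,0,-4]
    - [-12,0,-10]
    - [-17,0,-14]
  turn:
    - [0,0,0]
    - [0,0,0]
    - [0,0,0]
    - [0,0,0]
    - [0,0,0]

```text
clock: 31.85
position: [0.4853, 0.0093, 0.1194]
tool_rot: [3.141, -0.001, 1.576]
force: [0.7, 1.0, 0.6]
grip_width: -0.0002
```

>>> arm_command:
  gripper: [0,0,0,0,0]
  slide:
    - [-4,0,-3]
    - [-8,0,-6]
    - [-8,0,-6]
    - [-8,0,-6]
    - [-8,0,-6]
  turn:
    - [0,0,0]
    - [0,0,0]
    - [0,0,0]
    - [0,0,0]
    - [0,0,0]

```text
clock: 32.48
position: [0.4855, -0.0686, 0.1772]
tool_rot: [-3.14, -0.0, 1.577]
force: [0.1, 0.4, -0.1]
grip_width: 0.0003
```

```bash
python3 - <<'E'
from h import *
wheels()
for n in ['top','scene']:
    im=vision.grab_frame(n); cv2.imwrite(f'pics/{n}9.png',im)
    # dark red-brown door pixels near the doorway line, at top-edge height
    hsv=cv2.cvtColor(im,cv2.COLOR_BGR2HSV); m=vision.camera_model(n); T=np.array(m['T']);K=np.array(m['mtx'])
    def pr(P): c=T[:3,:3].T@(np.array(P)-T[:3,3]); u=K@c/c[2]; return int(round(u[0])),int(round(u[1]))
    for x in (.45,.5,.55,.6):
        print(n,x,[(y,hsv[pr((x,y,.045))[::-1]].tolist()) for y in (.165,.172,.178,.184,.192)])
    for x,y in ((.478,.305),(.528,.294),(.572,.28)): print('wheel',hsv[pr((x,y+.008,.014))[::-1]])
    for c,st in blobs(im,(8,120,0),(20,255,150)):
        if st[4]>40 and st[4]<1500: print(n,c.round(),st[4],w(n,c,.014).round(3))
E
```

```text
32.48 [ 0.4855 -0.0686  0.1772] [ 0.1  0.4 -0.1]
wrist [611. 111.] [ 569   13   71  194 1555] [0.796 0.005]
wrist [447. 225.] [ 425  205   43   42 1091] [ 0.639 -0.125]
wrist [236. 270.] [217 251  39  39 947] [ 0.386 -0.186]
wrist [630. 376.] [614 342  26  58 614] [ 0.927 -0.349]
top 0.45 [(0.165, [19, 156, 106]), (0.172, [20, 157, 130]), (0.178, [13, 154, 111]), (0.184, [15, 144, 154]), (0.192, [18, 83, 215])]
top 0.5 [(0.165, [17, 109, 143]), (0.172, [16, 118, 112]), (0.178, [14, 144, 119]), (0.184, [15, 122, 173]), (0.192, [19, 85, 215])]
top 0.55 [(0.165, [15, 106, 147]), (0.172, [17, 110, 135]), (0.178, [15, 140, 160]), (0.184, [14, 139, 158]), (0.192, [19, 83, 215])]
top 0.6 [(0.165, [15, 107, 148]), (0.172, [14, 129, 95]), (0.178, [15, 145, 125]), (0.184, [15, 144, 156]), (0.192, [17, 103, 104])]
wheel [ 15 147 111]
wheel [ 15 142 153]
wheel [ 14 140 158]
top [450.  17.] 114 [ 1.174 -0.271]
top [557. 122.] 701 [ 0.865 -0.593]
top [485. 168.] 783 [ 0.702 -0.39 ]
top [274. 212.] 205 [0.511 0.179]
top [636. 257.] 1256 [ 0.503 -0.797]
top [243. 188.] 63 [0.568 0.274]
top [233. 201
[... 826 characters left out ...]
  0.157]
scene [119.  76.] 189 [-0.107 -0.614]
scene [393.  89.] 78 [0.138 0.373]
scene [352.  94.] 49 [0.144 0.223]
scene [318. 122.] 700 [0.265 0.082]
scene [328. 110.] 646 [0.212 0.126]
scene [393. 129.] 105 [0.339 0.32 ]
scene [242. 155.] 385 [ 0.374 -0.172]
scene [101. 165.] 269 [ 0.343 -0.604]
scene [186. 163.] 87 [ 0.379 -0.345]
scene [194. 179.] 97 [ 0.445 -0.319]
scene [528. 175.] 48 [0.595 0.667]
scene [279. 207.] 132 [ 0.59  -0.077]
scene [353. 214.] 48 [0.647 0.124]
scene [363. 219.] 494 [0.67  0.147]
scene [260. 228.] 337 [ 0.652 -0.134]
scene [392. 265.] 45 [0.819 0.192]
scene [551. 276.] 58 [0.913 0.575]
scene [182. 335.] 61 [ 0.914 -0.33 ]
scene [148. 340.] 59 [ 0.913 -0.407]
```

The door lies evenly at y≈0.18 from x=0.45 to 0.60, and it held still against a 10 N push. The wheels are inside and the tiles are in place. I'll hand it in.

```bash
python3 -c "
from workcell import job_done
print(job_done())"
```

```text
the job is handed in; nothing more can be done
None
```

I swept the three brown wheels one at a time through the doorway into the compartment, pushed the door to its stop from outside, and backed the arm clear. I handed the job in at about 32.5 s; it reported no verdict.

**Wheels:** the last top view puts them at about (0.478, 0.304), (0.528, 0.295) and (0.568, 0.274). All three are well inside the compartment, and they were slid flat the whole way.

**Door:** it lies evenly across the doorway (about y = 0.18 along its whole length). It did not move when pushed with about 10 N, so I take it as shut; I have no direct reading of its angle.

**Bystanders:** the tiles read within a few mm of where they started, (0.639, −0.125) and (0.386, −0.186). The skittle, piggy and engine looked unmoved in the last view I took of them, before the door was closed. I made no separate check on the watering can, but the arm never worked near it.

**What disagreed:**
- **Fingertip height:** the fingertips turned out to be about 30 mm higher than the reported tool point. My first sweep passed over wheel 1 without touching it.
- **Shelf contact:** I found the true height by feeling for the shelf, which briefly put 57 N on the wrist, below the 120 N limit.
- **Cameras:** the top and scene cameras differed by 5–10 mm at first. The wrist camera's close-up positions settled it.

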